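# Index the spindle jig one hole towards its stop post

### The arm

A 6-joint arm with a two-finger parallel gripper is mounted at the origin on the work surface. World frame = base frame: x ahead of the robot, y to its left, z up, the work surface at z = 0. Lengths are in m, angles in rad, forces in N, time in s.
With the tool pointing down it reaches from about 0.325 to 0.9 m from the base axis. Payload 6.1 kg.
Tool frame: the origin (TCP) lies between the finger pads; the fingertips stand 14 mm ahead of it and the grasp point (between the pads) lies 5 mm behind it (ctrl.tip_extent is the distance from the TCP to the fingertips, in m); z points along the fingers, y is the direction in which the jaws open and shut (so a half turn about z gives the same grasp; the last joint's range is limited). The gripper opens to 85 mm and grips with 20 to 120 N. Pads are 22 mm wide; open, the fingers measure 114 mm over their backs; the gripper's body (76 mm by 85 mm) begins 54 mm behind the grasp point. The pads swing forward as they close: fully open they stand 13 mm farther back than shut.
Start: joints at [1.217, 0.22, 1.526, -0, 1.395, -0.126], TCP at [0.141, 0.609, 0.245] pointing down, gripper open.
Joint ranges: [-2.98, 2.98], [-0.91, 2.08], [0.09, 2.57], [-1.24, 4.39], [0.2, 2.65], [-2.68, 2.68]. Speed limits (rad/s): [2.57, 2.57, 3.01, 3.14, 3.14, 3.14].

### API

Orientations are given as a unit quaternion [w, x, y, z].
In Python, from bench import monitor, cams, ctrl gives the robot as it stands. The module is installed in compiled form; this text tells all that it offers.
- The arm moves only by the shell command python3 -m inch 'ROWS' [FORCE]. ROWS is JSON, a list of rows, each a list of 3 entries, a list of its own where there are three numbers: the shift along the tool's x, y, z scaled (see below), then the turn, a rotation vector about the tool's x, y, z scaled (see below), then the closure, from 0 (fully open) to 1 (shut). In form: [[[x, y, z], [rx, ry, rz], grip], ...]. A call has 1 to 20 rows; each row shifts and turns the pose as measured when the row begins, along the tool's axes as they then stand; what a row does not reach is not made up. The controller multiplies each number of a shift by 0.03 m and each number of a turn by 5 degrees. A row lasts 1/12 s, in which the tool goes at most 41.7 mm and 7.16 degrees, less where a joint would pass 70% of its speed; a pose out of reach is approached as far as the arm can. A call with a number of a shift or a turn outside -1 to 1 is refused whole. A call with a gripper value outside its range is refused whole. The fingers move at their own pace and stop on an object; FORCE is the grip in N (left out, the last holds). Time passes only in rows, so rows that do not move let the fingers close. It gives the time, the measured TCP pose, the force and the opening at its end, in the units of the state.
- monitor.observe(): the state, without advancing time (a new reading comes with each control period).
- cams.snapshot(name): name is "scene" or "side" or "wrist"; returns (picture, depth): 400x640x3 uint8, red, green, blue; 400x640 float32, m along the optical axis (not along the pixel's ray), 0 where there is no reading.
- cams.get_calibration(name): a dict with "camera_matrix" (3x3 intrinsics, pixels), "D" ([k1, k2, p1, p2, k3] as OpenCV has them; the pictures are not rectified), "eye" and "attitude" of the camera in the world; the wrist camera has in their place "hand_eye" (4x4, takes a point from camera to tool coordinates, whose origin is the TCP and whose axes are the flange's). Camera axes: x right, y down, z forward; pixel columns grow to the right and rows downward; lengths in m; the calibration is good to about 2 mm. A picture is of the moment at which its call begins: read the wrist's pose just before it. get_calibration takes no time and is no camera call.
- ctrl.hand_in(): hands the job in, once; it reports no verdict.
The state is a dict: "time_s": time; "joint_pos": joint angles; "joint_vel": joint speeds; "tau": joint torques, N m; "ee_pos": TCP position; "tcp_rot": TCP orientation; "ft_force": force on the tool from outside, world axes, zero at the start; "torque": the same for the moment, N m; "grip_width": opening from 0.0 (shut) to 1.0 (fully open).
Only numpy, scipy, OpenCV 4.12 (cv2) and the standard library are available. Lean on these libraries where they do the work, as an engineer would, in place of code of your own. Each camera call takes 0.05 s, during which the arm holds its last target.

### The job

The steering spindle on the bench is clamped to the swinging arm of an index jig. Without gripping or pinching anything, hook a fingertip under the pull ring of the jig's spring pin and gently lift the pin clear of its hole, swing the ring end of the arm one hole towards the stop post that stands on the index plate, and let the pin drop fully home in that hole. Then take the finger out of the ring and leave the things on the bench where they are.

Things in the scene. Friction and masses are not known exactly. Their poses are not given: they have to be found in the camera images.
- jig: Index jig fixed to the bench: grey base 290 x 270 x 20 mm, a steel index plate with five holes under the arm's ring end (robot's left). Origin on the bench under the arm's pivot; x points from the index plate to the pivot, z up. The base spans x -225 to +65, y -135 to +135 mm. The five 15 mm holes lie on an arc of 170 mm radius about the pivot, 0.24 rad (14 degrees, 41 mm) apart.
- pivot (a point): Pivot axis of the arm, on the arm's top face, 53 mm above the bench. The arm is a 36 mm wide dark steel bar; the black steering spindle clamped on it near the pivot, with its steel axle upright, reaches 218 mm above the bench.
- jig_arm (a joint): Angle of the swinging arm about the vertical pivot, rad; about 0 at the start (middle hole). Positive is anticlockwise from above and takes the ring end to the jig's -y side: +0.24 is the next hole on the -y side, -0.24 the next on the +y side; stops at +-0.54. Light friction (about 0.6 N at the ring); stays where it is left. The pin has 0.01 rad of play in a hole.
- pin (a joint): Lift of the spring pin, m: 0 is fully home, it clears the plate at 0.013, stops at 0.028. It takes about 5 N to start and 9 N at full lift; released, the spring pushes it down. The 12 mm pin has a rounded tip and drops in by itself if let down within about 4 mm of the hole's centre; elsewhere it rests on the plate and can be pushed on until it drops.
- ring_center (a point): Centre of the pull ring on the pin's top; moves with pin and arm. Round 7 mm steel rod, 55 mm inside, 69 mm outside diameter, leaning 35 degrees from upright towards the pivot: a finger tilted 35 to 45 degrees from vertical, pointing down and at the pivot, passes through it. At home 117 mm above the bench, 152 mm from the pivot axis. Below the ring: a 28 mm guide bush, top at 80 mm.
- pin_tip (a point): Lower end of the pin, 170 mm from the pivot axis; 22 mm above the bench when home.
- hole_plus (a point): Mouth (35 mm above the bench) of the next hole on the jig's -y side, where the arm's angle is +0.24.
- hole_minus (a point): Mouth (35 mm above the bench) of the next hole on the jig's +y side, where the arm's angle is -0.24.
- stop_top (a point): Top of the stop post: an 18 mm steel post with a 28 mm black rubber cap, 55 mm high, fixed on the index plate at one end of the row of holes (110 mm to the +y or the -y side of the jig); this point is 90 mm above the bench. At the other end is only a low hexagon bolt head.
- lantern: Camping lantern, 96 mm across, 187 mm high; leave alone. Origin under its centre.
- spray_can: Bare metal can, 66 mm across, 170 mm high, loose; leave alone. Origin under its centre.
- spare_spindle: Spare steering spindle lying on the bench: black tube 90 mm long, 34 mm thick, along its y, tapered steel axle 140 mm along its x. Leave alone. Origin under the tube's middle.
- nut: Large hexagon nut, 34 mm across flats, 22 mm high, beside the jig; leave alone. Origin under its centre.
- socket: Steel wrench socket, 28 mm across, 38 mm high, beside the jig; leave alone. Origin under its centre.
- wrench: Wrench, 190 mm long, lying left of the jig; leave alone.
- screwdriver: Screwdriver, 200 mm long, lying left of the jig; leave alone.
- grease_jar: White jar with black lid, 76 mm across, 75 mm high; leave alone. Origin under its centre.

How it is judged:
By the outcome, as a careful person would: the job done as asked, in the order asked, and still so for the second after the job is handed in, with the robot touching nothing.
It also fails if it takes over 43 s, if anything falls off the work surface, if the arm or the gripper's body presses on something with over 40 N, if the wrist force passes 120 N, or if a joint passes its speed limit or range.

## Working session

There is one attempt and no reset: what is moved stays moved. The work goes in short steps, Python scripts to look and compute and a shell command to move; the robot and the scene stay as the last step left them, time stands still between calls to the robot, and variables do not carry over. Pictures are saved under pics/ and viewed, and the job is handed in when it is done.

```bash
mkdir -p pics; ls; python3 - <<'E'
from bench import monitor,cams,ctrl
import cv2,numpy as np
s=monitor.observe()
print(s, ctrl.tip_extent)
for n in ("scene","side","wrist"):
    c=cams.get_calibration(n); print(n,c)
    p,d=cams.snapshot(n)
    cv2.imwrite(f"pics/{n}0.png",p[:,:,::-1]); np.save(f"pics/{n}0_d.npy",d)
E
```

```text
pics
{'time_s': 0.0, 'joint_pos': array([ 1.21688941e+00,  2.21225819e-01,  1.52760799e+00,  1.48754172e-05,
        1.39466431e+00, -1.26104887e-01]), 'joint_vel': array([-0.00032364,  0.00151142, -0.00093842, -0.00027142,  0.00110268,
        0.00064084]), 'tau': array([-1.01619302e-03, -4.96916270e+01, -3.89386153e+01, -2.09499476e-04,
        1.14049736e-02, -2.68318922e-05]), 'ee_pos': array([0.14095309, 0.60831932, 0.24420104]), 'tcp_rot': array([-2.33583890e-04,  1.13656144e-01,  9.93519689e-01, -9.23683044e-04]), 'ft_force': array([-0.19864242,  0.22966797,  0.23625346]), 'torque': array([-0.04689241, -0.01146624, -0.01581529]), 'grip_width': 1.0015501848810568} 0.014
scene {'camera_matrix': array([[455.27376634,   0.        , 322.82231478],
       [  0.        , 455.27376634, 201.68382063],
       [  0.        ,   0.        ,   1.        ]]), 'D': array([-0.01787526,  0.        ,  0.        ,  0.        ,  0.        ]), 'eye': array([ 1.30263911, -0.3217756 ,  0.98154971]), 'attitude': array([-0.30413998,  0.78430373,  0.50680506, -0.18845467])}
side {'camera_matrix': array(
[... 254 characters left out ...]
, 1.08767545]), 'attitude': array([ 0.09068204, -0.27367119,  0.9049362 , -0.31300372])}
wrist {'camera_matrix': array([[336.49620625,   0.        , 320.71510031],
       [  0.        , 336.49620625, 199.57060195],
       [  0.        ,   0.        ,   1.        ]]), 'D': array([-0.00780673,  0.        ,  0.        ,  0.        ,  0.        ]), 'hand_eye': array([[-6.18182124e-04, -9.56259419e-01, -2.92519299e-01,
         7.55433713e-02],
       [ 9.99999611e-01, -7.75342549e-04,  4.21328553e-04,
        -1.61036147e-04],
       [-6.29702057e-04, -2.92518925e-01,  9.56259526e-01,
        -1.28334693e-01],
       [ 0.00000000e+00,  0.00000000e+00,  0.00000000e+00,
         1.00000000e+00]])}
```

View pics/scene0.png

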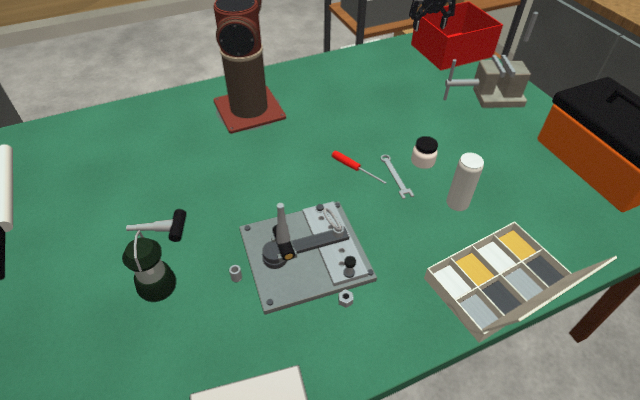

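View pics/side0.png

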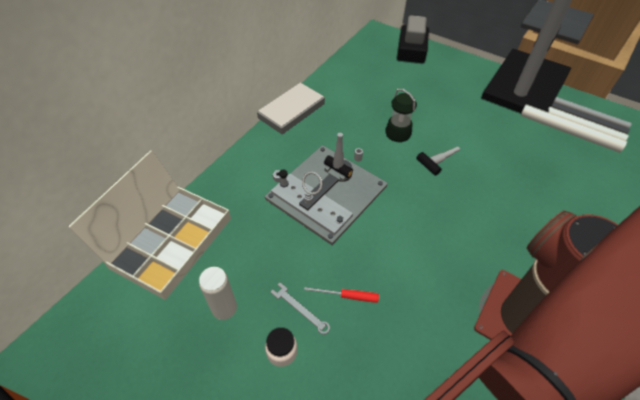

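View pics/wrist0.png

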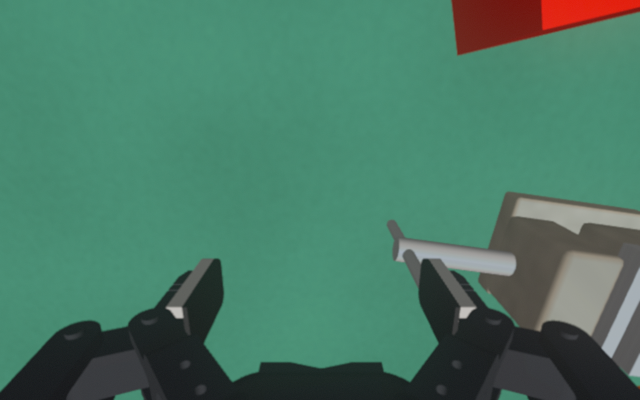

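The scene view shows the jig base at about (307,256), the ring at (334,220) and the black stop cap at (349,263). The side view shows the ring at (312,184) and the cap at (280,175). I'll enlarge both and measure.

```bash
cat > h.py <<'E'
import numpy as np,cv2
from scipy.spatial.transform import Rotation as R
from bench import monitor,cams,ctrl
def rq(q): return R.from_quat([q[1],q[2],q[3],q[0]])
def cam(n,s=None):
    c=cams.get_calibration(n); K=c["camera_matrix"];D=c["D"]
    if n!="wrist": return K,D,rq(c["attitude"]).as_matrix(),np.array(c["eye"])
    s=s or monitor.observe(); T=c["hand_eye"]; Rt=rq(s["tcp_rot"]).as_matrix()
    return K,D,Rt@T[:3,:3],Rt@T[:3,3]+s["ee_pos"]
def ray(n,uv,s=None):
    K,D,Rm,e=cam(n,s); p=cv2.undistortPoints(np.array([[uv]],float),K,D)[0,0]
    d=Rm@np.array([p[0],p[1],1.]); return e,d/np.linalg.norm(d)
def plane(n,uv,z,s=None):
    e,d=ray(n,uv,s); return e+d*(z-e[2])/d[2]
def tri(a,b):
    (e1,d1),(e2,d2)=a,b
    A=np.stack([d1,-d2],1); t=np.linalg.lstsq(A,e2-e1,rcond=None)[0]
    p,q=e1+t[0]*d1,e2+t[1]*d2; return (p+q)/2,np.linalg.norm(p-q)
def proj(n,P,s=None):
    K,D,Rm,e=cam(n,s); return cv2.projectPoints((np.atleast_2d(P)-e)@Rm,np.zeros(3),np.zeros(3),K,D)[0][:,0]
E
python3 - <<'E'
import cv2
a=cv2.imread("pics/scene0.png")[190:320,220:390]; cv2.imwrite("pics/sc.png",cv2.resize(a,None,fx=4.5,fy=4.5,interpolation=cv2.INTER_CUBIC))
a=cv2.imread("pics/side0.png")[125:245,255:395]; cv2.imwrite("pics/sd.png",cv2.resize(a,None,fx=5,fy=5,interpolation=cv2.INTER_CUBIC))
E
```

```text
(no output)
```

View pics/sc.png

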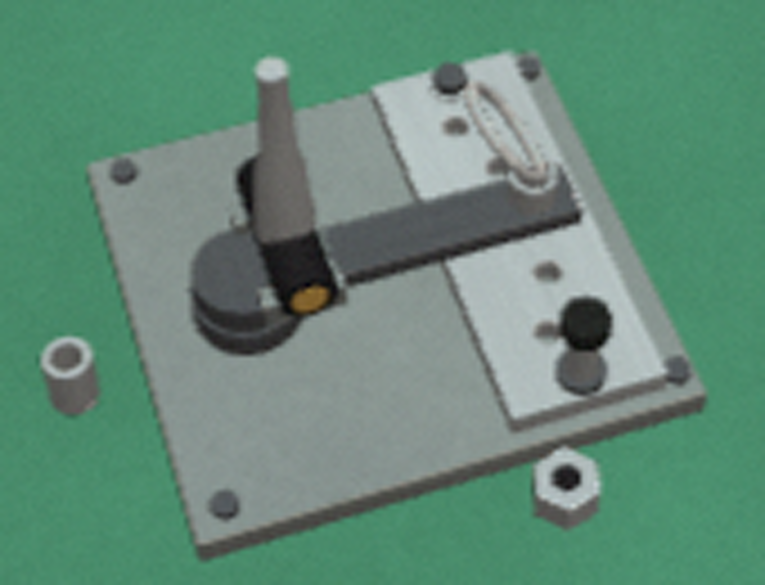

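View pics/sd.png

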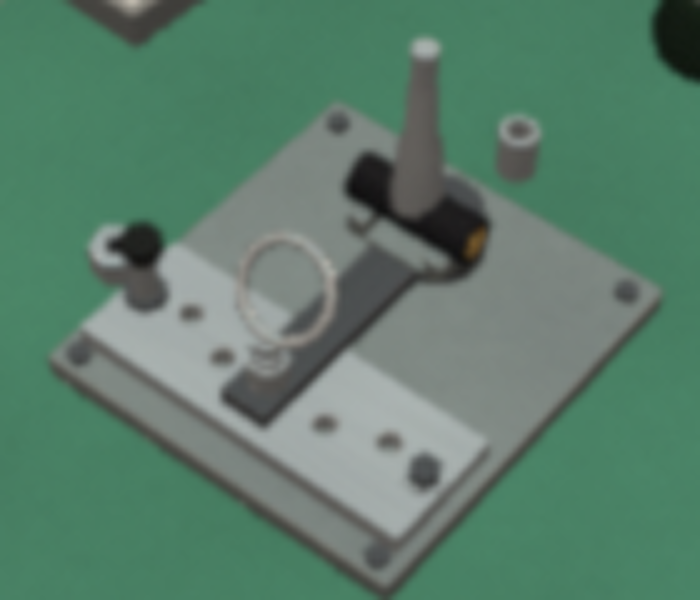

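```bash
python3 - <<'E'
from h import *
np.set_printoptions(precision=4,suppress=True)
sc=[(240,226.7),(338.4,202.2),(376.2,278.9),(264.4,311.6)]
for u in sc: print("sc",plane("scene",u,.02))
for u in [(322.6,146),(387,183.4),(332.4,243.4),(265.4,197.4)]: print("sd",plane("side",u,.02))
f=lambda a:(a[0]/4.5+220,a[1]/4.5+190)
g=lambda a:(a[0]/5+255,a[1]/5+125)
for n,a,b in [("ring",(507,130),(287,292)),("cap",(585,325),(138,243)),("axletop",(270,68),(425,47))]:
    print(n,tri(ray("scene",f(a)),ray("side",g(b))))
E
```

```text
sc [ 0.5142 -0.1942  0.02  ]
sc [0.5418 0.0875 0.02  ]
sc [0.8087 0.062  0.02  ]
sc [ 0.7803 -0.2197  0.02  ]
sd [ 0.7738 -0.2166  0.02  ]
sd [ 0.5111 -0.1921  0.02  ]
sd [0.5351 0.094  0.02  ]
sd [0.7984 0.0688 0.02  ]
ring (array([0.6628, 0.0083, 0.118 ]), np.float64(0.001564413984137831))
cap (array([0.7758, 0.0025, 0.0839]), np.float64(0.0007742108287596411))
axletop (array([ 0.6524, -0.1197,  0.2168]), np.float64(2.8495593694958833e-05))
```

```bash
python3 - <<'E'
from h import *
np.set_printoptions(precision=4,suppress=True)
print("can top",plane("scene",(470,161),.17),plane("side",(213,280),.17))
print("jar top",plane("scene",(427,145),.075),plane("side",(280,340),.075))
print("wrench",plane("scene",(386,158),.0),plane("scene",(408,195),.0))
print("nut",plane("scene",(345,298),.02)," socket",plane("scene",(235,269),.038))
piv=np.array([.6507,-.1435,.053]); ax=np.array([-.0917,-.9958,0]); ay=np.array([.9958,-.0917,0])
for n,P in [("ring",piv-.152*ax+[0,0,.064]),("hm",piv+.17*(-np.cos(.24)*ax+np.sin(.24)*ay)-[0,0,.018]),("hp",piv+.17*(-np.cos(.24)*ax-np.sin(.24)*ay)-[0,0,.018]),("stop",piv-.17*ax+.11*ay+[0,0,.037]),("piv",piv)]:
    print(n,P,proj("scene",P),proj("side",P))
    a,b=proj("scene",P)[0],proj("side",P)[0]
    print((a-[220,190])*4.5,(b-[255,125])*5)
s=monitor.observe();print(rq(s["tcp_rot"]).as_matrix())
t=np.radians(42); d=np.array([ax[0]*np.sin(t),ax[1]*np.sin(t),-np.cos(t)])
y=ay; x=np.cross(y,d); print(np.stack([x,y,d],1))
E
```

```text
can top [0.6698 0.4034 0.17  ] [0.665  0.4125 0.17  ]
jar top [0.4846 0.4114 0.075 ] [0.4772 0.415  0.075 ]
wrench [0.4174 0.317  0.    ] [ 0.5835  0.2963 -0.    ]
nut [ 0.8249 -0.032   0.02  ]  socket [ 0.6515 -0.2483  0.038 ]
ring [0.6646 0.0079 0.117 ] [[332.5331 219.6153]] [[311.6992 183.3497]]
[506.3988 133.2689] [283.4958 291.7486]
hm [0.7061 0.0172 0.035 ] [[341.8846 250.4288]] [[299.1105 196.608 ]]
[548.4806 271.9297] [220.5526 358.0398]
hp [0.6256 0.0246 0.035 ] [[331.0703 226.995 ]] [[319.5852 209.9894]]
[499.8162 166.4773] [322.9259 424.947 ]
stop [0.7758 0.0157 0.09  ] [[355.2926 258.9106]] [[279.9752 174.9732]]
[608.8165 310.0976] [124.8762 249.8659]
piv [ 0.6507 -0.1435  0.053 ] [[274.5966 251.0209]] [[342.3037 167.7441]]
[245.6849 274.5939] [436.5186 213.7206]
[[-0.9742  0.2258 -0.0005]
 [ 0.2258  0.9742 -0.0015]
 [ 0.0002 -0.0016 -1.    ]]
[[ 0.0681  0.9958 -0.0614]
 [ 0.74   -0.0917 -0.6663]
 [-0.6691  0.     -0.7431]]
```

```bash
python3 -m inch '[[[0,0,-0.15],[0,0,1],1],[[0,0,-0.15],[0,0,1],1],[[0,0,-0.15],[0,0,1],1],[[0,0,-0.15],[0,0,1],1],[[0,0,-0.15],[0,0,1],1],[[0,0,-0.15],[0,0,1],1],[[0,0,-0.15],[0,0,1],1],[[0,0,-0.15],[0,0,1],1],[[0,0,-0.15],[0,0,1],1],[[0,0,-0.15],[0,0,1],1],[[0,0,-0.15],[0,0,1],1],[[0,0,-0.15],[0,0,1],1],[[0,0,-0.15],[0,0,1],1],[[0,0,-0.15],[0,0,1],1],[[0,0,-0.15],[0,0,1],1],[[0,0,-0.15],[0,0,1],1],[[0,0,-0.15],[0,0,0.4],1]]' 20
cat >> h.py <<'E'
piv=np.array([.6507,-.1435,.053]); ax=np.array([-.0917,-.9958,0]); ay=np.array([.9958,-.0917,0])
def want(a=0,t=42):
    "tool rotation wanted for arm angle a, tilt t"
    Rz=R.from_euler('z',a).as_matrix(); t=np.radians(t)
    d=Rz@(ax*np.sin(t)-[0,0,np.cos(t)]); y=Rz@ay
    return np.stack([np.cross(y,d),y,d],1)
def ringc(a=0,lift=0):
    return piv+R.from_euler('z',a).as_matrix()@(-.152*ax)+[0,0,.064+lift]
def go(P,Rw=None):
    s=monitor.observe(); Rc=rq(s["tcp_rot"]).as_matrix()
    np.set_printoptions(precision=4,suppress=True)
    print("t",s["time_s"],"pos",s["ee_pos"],"q",s["joint_pos"],"F",s["ft_force"],"g",s["grip_width"])
    print("world d",P-s["ee_pos"],"tool units",Rc.T@(P-s["ee_pos"])/.03)
    if Rw is not None:
        print("turn units",R.from_matrix(Rc.T@Rw).as_rotvec(degrees=True)/5)
E
python3 - <<'E'
from h import *
go(np.array([.669,.12,.32]),want(0,0)); go(ringc()-.075*want()[:,2],want())
E
```

```text
time_s: 1.57
ee_pos: [0.1395, 0.6045, 0.3139]
tcp_rot: [0.005, 0.761, 0.648, -0.009]
ft_force: [1.6, -0.1, -0.3]
grip_width: 0.0
t 1.5667 pos [0.1395 0.6045 0.3139] q [1.2169 0.19   1.4342 0.     1.5376 1.3767] F [ 1.5669 -0.0733 -0.2939] g 0.00042558759503611647
world d [ 0.5295 -0.4845  0.0061] tool units [-13.1383  19.9925  -0.0211]
turn units [-0.0526  0.226  -0.7786]
t 1.5667 pos [0.1395 0.6045 0.3139] q [1.2169 0.19   1.4342 0.     1.5376 1.3767] F [ 1.5669 -0.0733 -0.2939] g 0.00042558759503611647
world d [ 0.5297 -0.5467 -0.1412] tool units [-15.0848  20.3494   4.926 ]
turn units [-0.3352 -8.1708 -0.7233]
```

```bash
python3 -m inch '[[[-0.33,0.5,0],[0,0,-0.3],1],[[-0.65,1,0],[0,0,-0.3],1],[[-0.65,1,0],[0,0,-0.2],1],[[-0.65,1,0],[0,0,0],1],[[-0.65,1,0],[0,0,0],1],[[-0.65,1,0],[0,0,0],1],[[-0.65,1,0],[0,0,0],1],[[-0.65,1,0],[0,0,0],1],[[-0.65,1,0],[0,0,0],1],[[-0.65,1,0],[0,0,0],1],[[-0.65,1,0],[0,0,0],1],[[-0.65,1,0],[0,0,0],1],[[-0.65,1,0],[0,0,0],1],[[-0.65,1,0],[0,0,0],1],[[-0.65,1,0],[0,0,0],1],[[-0.65,1,0],[0,0,0],1],[[-0.65,1,0],[0,0,0],1],[[-0.33,0.5,0],[0,0,0],1]]' 
python3 - <<'E'
from h import *
go(np.array([.669,.12,.32]),want(0,0)); go(ringc()-.075*want()[:,2],want())
E
```

```text
time_s: 3.07
ee_pos: [0.6315, 0.2107, 0.3103]
tcp_rot: [0.003, 0.734, 0.679, -0.013]
ft_force: [-0.6, 0.2, 0.6]
grip_width: -0.001
t 3.0667 pos [0.6315 0.2107 0.3103] q [ 0.2122  0.3023  1.308  -0.0178  1.5502  0.2912] F [-0.5548  0.2363  0.6164] g -0.0005720215158811227
world d [ 0.0375 -0.0907  0.0097] tool units [-2.9218  1.4782 -0.2772]
turn units [-0.1462  0.2577  0.1537]
t 3.0667 pos [0.6315 0.2107 0.3103] q [ 0.2122  0.3023  1.308  -0.0178  1.5502  0.2912] F [-0.5548  0.2363  0.6164] g -0.0005720215158811227
world d [ 0.0377 -0.1528 -0.1376] tool units [-4.8765  1.7122  4.674 ]
turn units [-0.0831 -8.1421  0.2001]
```

```bash
python3 -m inch '[[[-0.2,0.17,0],[0,-0.5,0],1],[[-0.2,0.17,0],[0,-0.9,0],1],[[-0.2,0.17,0],[0,-0.9,0],1],[[-0.2,0.17,0],[0,-0.9,0],1],[[-0.2,0.17,0],[0,-0.9,0],1],[[-0.2,0.17,0],[0,-0.9,0],1],[[-0.2,0.17,0],[0,-0.9,0],1],[[-0.2,0.17,0],[0,-0.9,0],1],[[-0.2,0.17,0],[0,-0.9,0],1],[[0,0,0],[0,-0.5,0.1],1]]' 
python3 - <<'E'
from h import *
go(ringc()-.075*want()[:,2],want())
E
```

```text
time_s: 3.9
ee_pos: [0.6795, 0.1442, 0.3236]
tcp_rot: [0.25, 0.686, 0.622, -0.282]
ft_force: [1.1, 0.5, -0.4]
grip_width: -0.001
t 3.9 pos [0.6795 0.1442 0.3236] q [ 0.3807  0.6422  0.9942 -0.6976  1.8557  0.3966] F [ 1.0868  0.5343 -0.3735] g -0.0006291891179591634
world d [-0.0103 -0.0863 -0.1509] tool units [ 1.4411 -0.0097  5.6238]
turn units [-0.1388  0.4627 -0.0029]
```

```bash
python3 -m inch '[[[0.14,0,0.4],[-0.1,0.2,0],1],[[0.14,0,0.6],[0,0.2,0],1],[[0.14,0,0.6],[0,0,0],1],[[0.14,0,0.6],[0,0,0],1],[[0.14,0,0.6],[0,0,0],1],[[0.14,0,0.6],[0,0,0],1],[[0.14,0,0.6],[0,0,0],1],[[0.14,0,0.6],[0,0,0],1],[[0.14,0,0.6],[0,0,0],1],[[0.14,0,0.3],[0,0,0],1],[[0,0,0],[0,0,0],1]]' 
python3 - <<'E'
from h import *
go(ringc()-.075*want()[:,2],want())
for n in ("wrist","scene","side"):
    p,d=cams.snapshot(n); 
    if n=="scene": p=cv2.resize(p[130:330,200:440],None,fx=3,fy=3)
    if n=="side": p=cv2.resize(p[100:260,220:420],None,fx=4,fy=4,interpolation=cv2.INTER_CUBIC)[:600]
    cv2.imwrite(f"pics/{n}1.png",p[:,:,::-1])
E
```

```text
time_s: 4.82
ee_pos: [0.6679, 0.0638, 0.1571]
tcp_rot: [0.239, 0.686, 0.631, -0.272]
ft_force: [0.6, -0.6, -0.2]
grip_width: 0.0
t 4.8167 pos [0.6679 0.0638 0.1571] q [ 0.2778  0.6479  1.2916 -0.6772  1.5401  0.5024] F [ 0.6018 -0.6133 -0.2254] g 0.0002892296497363384
world d [ 0.0013 -0.006   0.0157] tool units [-0.497   0.0547 -0.2551]
turn units [-0.1012  0.092   0.1383]
```

View pics/wrist1.png

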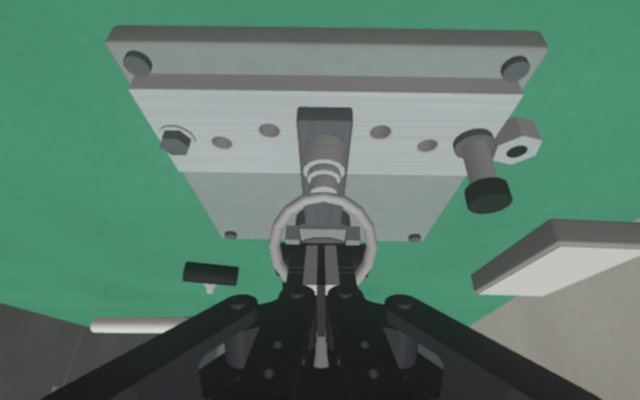

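View pics/scene1.png

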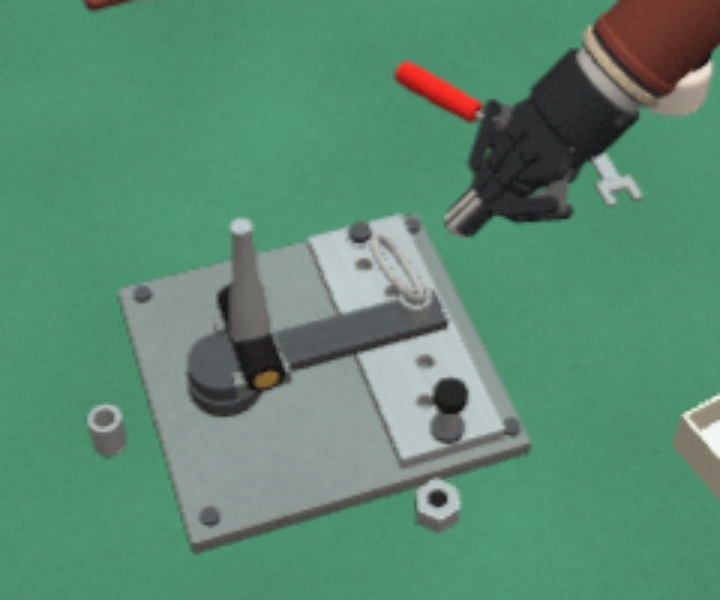

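View pics/side1.png

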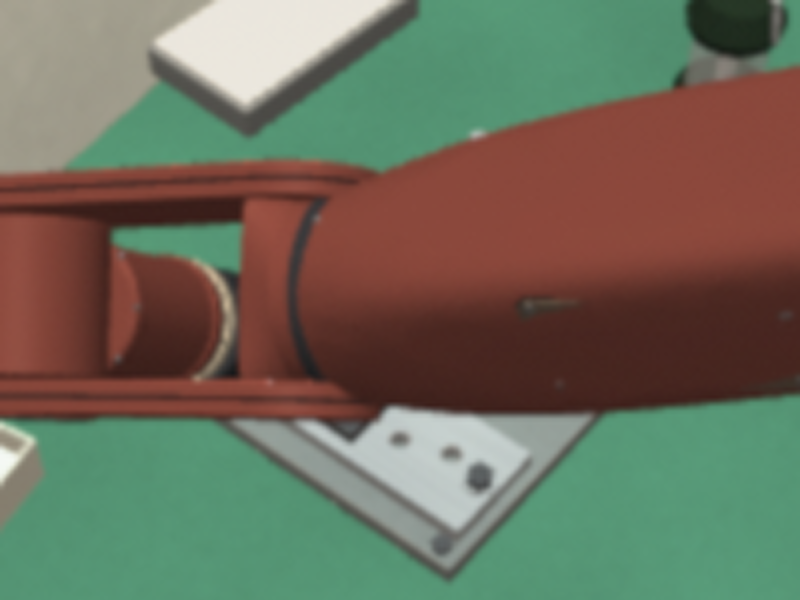

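```bash
python3 - <<'E'
from h import *
np.set_printoptions(precision=4,suppress=True)
K,D,Rm,e=cam("wrist")
for z in (.212,.219,.225):
    p=cv2.undistortPoints(np.array([[[323.,243.]]]),K,D)[0,0]; print(e+Rm@np.array([p[0],p[1],1])*z)
print(ringc(),proj("wrist",ringc()))
p,d=cams.snapshot("wrist")
print(d[243,265:285],d[195:200,323])
hsv=p[225:260,262:290]; cv2.imwrite("pics/w2.png",cv2.resize(p[170:330,220:430],None,fx=3.6,fy=3.6,interpolation=cv2.INTER_CUBIC)[:,:,::-1])
E
```

```text
[0.665  0.0108 0.1206]
[0.6645 0.0043 0.1178]
[ 0.664  -0.0012  0.1154]
[0.6646 0.0079 0.117 ] [[322.7694 239.6776]]
[0.5192 0.5191 0.2151 0.2142 0.2147 0.2137 0.2128 0.2151 0.2137 0.2137
 0.2149 0.2161 0.     0.3362 0.3375 0.3389 0.3385 0.3364 0.     0.3373] [0.2127 0.2125 0.2138 0.2143 0.2976]
```

View pics/w2.png

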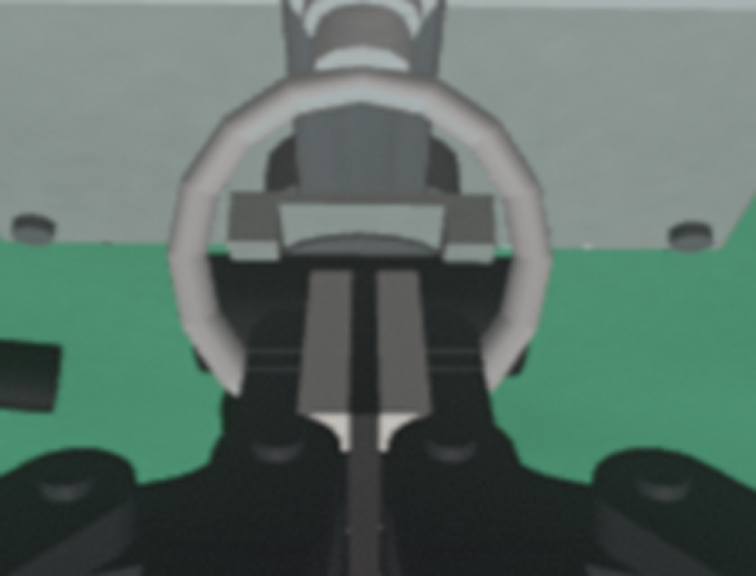

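Ring centre in the wrist view is at about (323,241), within 2 mm of the predicted centre, and the shut fingertips are in line with it. I'll line up and insert.

```bash
python3 -m inch '[[[-0.25,0.03,-0.12],[-0.05,0.05,0.07],1],[[-0.25,0.03,-0.12],[-0.05,0.05,0.07],1],[[0,0,0],[0,0,0],1]]' 
python3 - <<'E'
from h import *
go(ringc()+.008*want()[:,2],want())
E
```

```text
time_s: 5.27
ee_pos: [0.6734, 0.0603, 0.1816]
tcp_rot: [0.245, 0.691, 0.629, -0.259]
ft_force: [0.5, -0.0, 0.5]
grip_width: 0.002
t 5.2667 pos [0.6734 0.0603 0.1816] q [ 0.2706  0.6114  1.2911 -0.6775  1.5408  0.4924] F [ 0.5142 -0.041   0.5392] g 0.001628326728981112
world d [-0.0092 -0.0578 -0.0705] tool units [ 0.1117 -0.166   3.0482]
turn units [ 0.1322 -0.052  -0.0733]
```

```bash
python3 -m inch '[[[0.1,-0.15,0.2],[0.1,0,0],1],[[0,0,0.3],[0,0,0],1],[[0,0,0.3],[0,0,0],1],[[0,0,0.2],[0,0,0],1],[[0,0,0],[0,0,0],1]]' 
python3 - <<'E'
from h import *
go(ringc()+.008*want()[:,2],want())
E
```

```text
time_s: 5.68
ee_pos: [0.6682, 0.0419, 0.1584]
tcp_rot: [0.243, 0.693, 0.627, -0.259]
ft_force: [0.2, 0.1, -0.1]
grip_width: -0.003
t 5.6833 pos [0.6682 0.0419 0.1584] q [ 0.2466  0.6127  1.3349 -0.6818  1.4948  0.5067] F [ 0.2169  0.1329 -0.1009] g -0.0034624726810117794
world d [-0.004  -0.0394 -0.0473] tool units [ 0.0598 -0.0269  2.0566]
turn units [ 0.075  -0.0814 -0.1158]
```

```bash
python3 -m inch '[[[0.03,-0.02,0.2],[0.05,-0.05,-0.05],1],[[0.02,0,0.3],[0,0,-0.05],1],[[0,0,0.3],[0,0,0],1],[[0,0,0.3],[0,0,0],1],[[0,0,0.3],[0,0,0],1],[[0,0,0.3],[0,0,0],1],[[0,0,0.2],[0,0,0],1],[[0,0,0],[0,0,0],1]]' 
python3 - <<'E'
from h import *
go(ringc()+.008*want()[:,2],want())
for n in ("wrist","scene"):
    p,d=cams.snapshot(n); 
    if n=="scene": p=cv2.resize(p[150:310,230:430],None,fx=3.6,fy=3.6,interpolation=cv2.INTER_CUBIC)
    else: p=cv2.resize(p[100:340,180:460],None,fx=2.4,fy=2.4,interpolation=cv2.INTER_CUBIC)
    cv2.imwrite(f"pics/{n}3.png",p[:,:,::-1])
E
```

```text
time_s: 6.35
ee_pos: [0.6619, -0.0001, 0.1069]
tcp_rot: [0.24, 0.689, 0.63, -0.266]
ft_force: [-0.8, -0.2, -0.3]
grip_width: 0.002
t 6.35 pos [ 0.6619 -0.0001  0.1069] q [ 0.192   0.6426  1.4004 -0.7078  1.401   0.5174] F [-0.768  -0.2311 -0.3069] g 0.0019212531555187603
world d [0.0022 0.0026 0.0042] tool units [-0.0241  0.065  -0.1664]
turn units [-0.0356 -0.0107  0.0273]
```

View pics/wrist3.png

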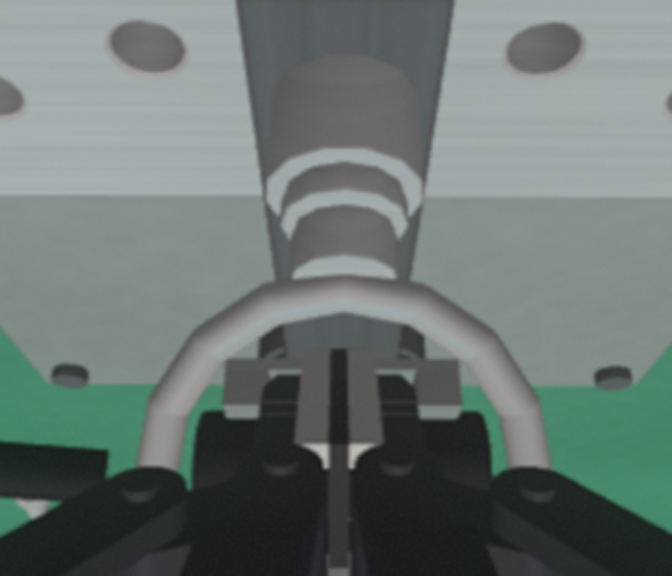

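View pics/scene3.png

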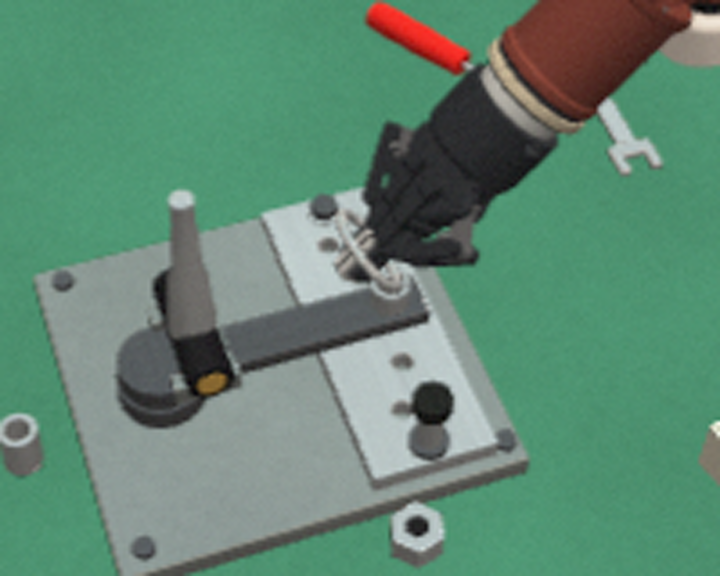

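The fingertips are through the ring with no force reading. In the scene crop, the tips at (350,270) are past the ring. Next I'll take up the slack towards the ring's top.

```bash
python3 -m inch '[[[-0.1,0.05,-0.05],[0,0,0],1],[[-0.1,0,0],[0,0,0],1],[[-0.08,0,0],[0,0,0],1],[[0,0,0],[0,0,0],1]]' 
python3 - <<'E'
from h import *
go(ringc()+.008*want()[:,2],want())
E
```

```text
time_s: 6.78
ee_pos: [0.6652, -0.004, 0.1175]
tcp_rot: [0.241, 0.69, 0.63, -0.264]
ft_force: [0.8, 0.2, 0.8]
grip_width: -0.0
t 6.7833 pos [ 0.6652 -0.004   0.1175] q [ 0.186   0.6295  1.3972 -0.7094  1.4052  0.5045] F [0.7995 0.1919 0.8236] g -0.0003090741080686747
world d [-0.001   0.0065 -0.0064] tool units [ 0.3018 -0.0543  0.0179]
turn units [ 0.0199 -0.0234  0.0064]
```

```bash
python3 -m inch '[[[-0.07,-0.02,0],[0,0,0],1],[[-0.05,0,-0.02],[0,0,0],1],[[0,0,0],[0,0,0],1]]' 
python3 - <<'E'
from h import *
go(ringc()+.008*want()[:,2],want())
E
```

```text
time_s: 7.03
ee_pos: [0.665, -0.0059, 0.1221]
tcp_rot: [0.242, 0.69, 0.63, -0.263]
ft_force: [0.3, 1.1, 0.6]
grip_width: 0.001
t 7.0333 pos [ 0.665  -0.0059  0.1221] q [ 0.1834  0.6206  1.4005 -0.7101  1.4057  0.5003] F [0.2509 1.0823 0.6155] g 0.0009595536772789556
world d [-0.0009  0.0085 -0.011 ] tool units [ 0.4522 -0.0563  0.0869]
turn units [ 0.043  -0.0307 -0.0071]
```

```bash
python3 -m inch '[[[-0.07,-0.02,-0.07],[0,0,0],1],[[-0.05,0,-0.05],[0,0,0],1],[[0,0,0],[0,0,0],1]]' 
python3 - <<'E'
from h import *
go(ringc()+.008*want()[:,2],want())
E
```

```text
time_s: 7.28
ee_pos: [0.6634, -0.0052, 0.1255]
tcp_rot: [0.24, 0.69, 0.63, -0.262]
ft_force: [-0.0, 0.9, -1.5]
grip_width: -0.002
t 7.2833 pos [ 0.6634 -0.0052  0.1255] q [ 0.1837  0.6132  1.4032 -0.7063  1.4096  0.4952] F [-0.0248  0.8758 -1.5185] g -0.001578234661712318
world d [ 0.0007  0.0077 -0.0145] tool units [0.5141 0.     0.1877]
turn units [ 0.0261 -0.0625  0.0124]
```

```bash
python3 -m inch '[[[-0.07,0,-0.08],[0,0,0],1],[[-0.07,0,-0.08],[0,0,0],1],[[0,0,0],[0,0,0],1]]' 
python3 - <<'E'
from h import *
go(ringc()+.008*want()[:,2],want())
E
```

```text
time_s: 7.53
ee_pos: [0.6623, -0.0043, 0.1296]
tcp_rot: [0.239, 0.689, 0.631, -0.263]
ft_force: [0.9, 1.7, -5.7]
grip_width: 0.002
t 7.5333 pos [ 0.6623 -0.0043  0.1296] q [ 0.1845  0.6067  1.4033 -0.7028  1.4159  0.4882] F [ 0.9496  1.6946 -5.6737] g 0.0015361203573193527
world d [ 0.0019  0.0068 -0.0186] tool units [0.5846 0.0437 0.3095]
turn units [ 0.0019 -0.0833  0.0454]
```

```bash
python3 -m inch '[[[-0.08,0.02,-0.08],[0,0,0],1],[[-0.08,0.01,-0.08],[0,0,0],1],[[-0.08,0.01,-0.08],[0,0,0],1],[[-0.08,0,-0.08],[0,0,0],1],[[0,0,0],[0,0,0],1]]' 
python3 - <<'E'
from h import *
go(ringc()+.008*want()[:,2],want())
E
```

```text
time_s: 7.95
ee_pos: [0.6622, -0.0042, 0.1418]
tcp_rot: [0.237, 0.689, 0.632, -0.263]
ft_force: [1.0, 0.6, -6.0]
grip_width: 0.004
t 7.95 pos [ 0.6622 -0.0042  0.1418] q [ 0.1835  0.5926  1.3978 -0.6979  1.4319  0.4716] F [ 1.0214  0.5782 -5.9975] g 0.004041868737599098
world d [ 0.002   0.0068 -0.0308] tool units [0.8515 0.0526 0.6155]
turn units [-0.0314 -0.1076  0.0768]
```

```bash
python3 -m inch '[[[-0.08,0.01,-0.08],[0,-0.05,0],1],[[-0.08,0.01,-0.08],[0,-0.05,0],1],[[0,0,0],[0,0,0],1]]' 
python3 - <<'E'
from h import *
go(ringc()+.008*want()[:,2],want())
for n in ("wrist","scene"):
    p,d=cams.snapshot(n); 
    if n=="scene": p=cv2.resize(p[150:310,230:430],None,fx=3.6,fy=3.6,interpolation=cv2.INTER_CUBIC)
    else: p=cv2.resize(p[100:340,180:460],None,fx=2.4,fy=2.4,interpolation=cv2.INTER_CUBIC)
    cv2.imwrite(f"pics/{n}4.png",p[:,:,::-1])
E
```

```text
time_s: 8.2
ee_pos: [0.6621, -0.0044, 0.1483]
tcp_rot: [0.239, 0.688, 0.631, -0.267]
ft_force: [0.8, 0.9, -8.4]
grip_width: -0.002
t 8.2 pos [ 0.6621 -0.0044  0.1483] q [ 0.1859  0.5893  1.3929 -0.7033  1.4447  0.4681] F [ 0.8004  0.8869 -8.4426] g -0.0023691786479770804
world d [ 0.0021  0.0069 -0.0372] tool units [1.0033 0.0584 0.765 ]
turn units [-0.0489 -0.0113  0.0859]
```

View pics/wrist4.png

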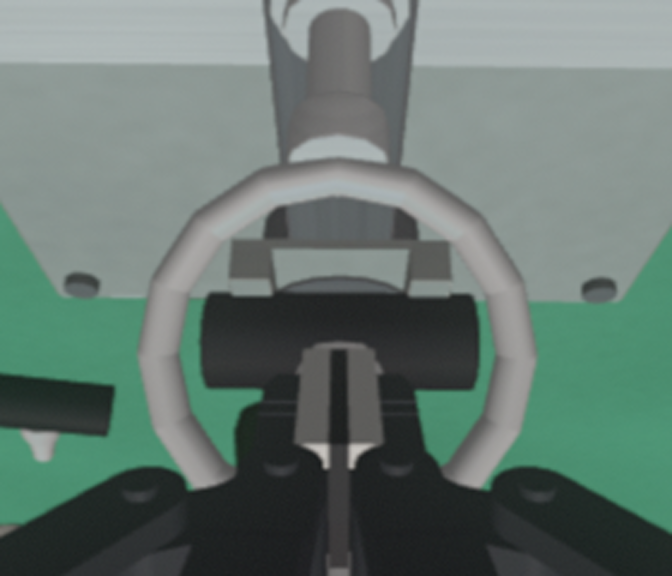

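View pics/scene4.png

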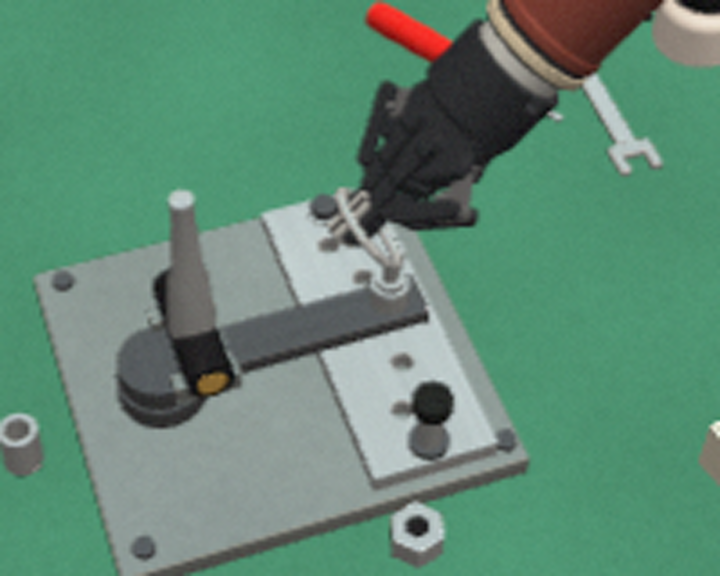

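The pin is lifted: its shaft is visible above the bush at (340,55) in the wrist crop, and the force is about 8.4 N, so the lift is about 20 mm. Next I'll swing most of the way towards the post.

```bash
python3 -m inch '[[[0,0.06,0],[0.09,0,0.1],1],[[0,0.11,0],[0.18,0,0.2],1],[[0,0.11,0],[0.18,0,0.2],1],[[0,0.11,0],[0.18,0,0.2],1],[[0,0.06,0],[0.09,0,0.1],1],[[0,0,0],[0,0,0],1]]' 
cat >> h.py <<'E'
def swing(a=-.24):
    go(piv+R.from_euler('z',a).as_matrix()@(-.1405*ax)+[0,0,.0945],want(a))
E
python3 - <<'E'
from h import *
swing()
E
```

```text
time_s: 8.8
ee_pos: [0.676, -0.0062, 0.1462]
tcp_rot: [0.224, 0.72, 0.595, -0.28]
ft_force: [0.2, 2.6, -8.1]
grip_width: -0.004
t 8.8 pos [ 0.676  -0.0062  0.1462] q [ 0.17    0.6653  1.2838 -0.6725  1.5243  0.5087] F [ 0.2281  2.6009 -8.0627] g -0.003952551440178821
world d [ 0.0205 -0.0045  0.0013] tool units [-0.0457  0.6984 -0.0295]
turn units [0.9667 0.0044 1.2581]
```

```bash
python3 -m inch '[[[-0.03,0.07,0],[0.1,0,0.12],1],[[-0.01,0.12,0],[0.18,0,0.2],1],[[-0.01,0.12,0],[0.18,0,0.2],1],[[0,0.12,0],[0.18,0,0.2],1],[[0,0.07,0],[0.1,0,0.15],1],[[0,0,0],[0,0,0],1]]' 
python3 - <<'E'
from h import *
swing()
for n in ("wrist","scene"):
    p,d=cams.snapshot(n); cv2.imwrite(f"pics/{n}5full.png",p[:,:,::-1])
    if n=="scene": p=cv2.resize(p[170:290,270:420],None,fx=5,fy=5,interpolation=cv2.INTER_CUBIC)
    else: p=cv2.resize(p[60:340,160:480],None,fx=2.1,fy=2.1,interpolation=cv2.INTER_CUBIC)
    cv2.imwrite(f"pics/{n}5.png",p[:,:,::-1])
E
```

```text
time_s: 9.3
ee_pos: [0.6915, -0.0101, 0.1462]
tcp_rot: [0.209, 0.751, 0.555, -0.291]
ft_force: [-0.2, 3.2, -7.1]
grip_width: -0.0
t 9.3 pos [ 0.6915 -0.0101  0.1462] q [ 0.1498  0.7407  1.1679 -0.6434  1.6043  0.5494] F [-0.243   3.2351 -7.0739] g -0.0002822145838324308
world d [ 0.0049 -0.0006  0.0013] tool units [-0.0077  0.1623 -0.0545]
turn units [ 0.1719 -0.0023  0.3342]
```

View pics/wrist5.png

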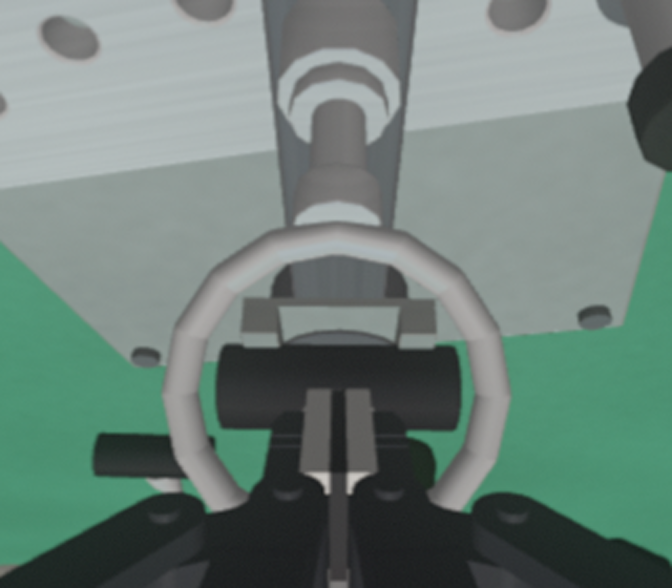

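View pics/scene5.png

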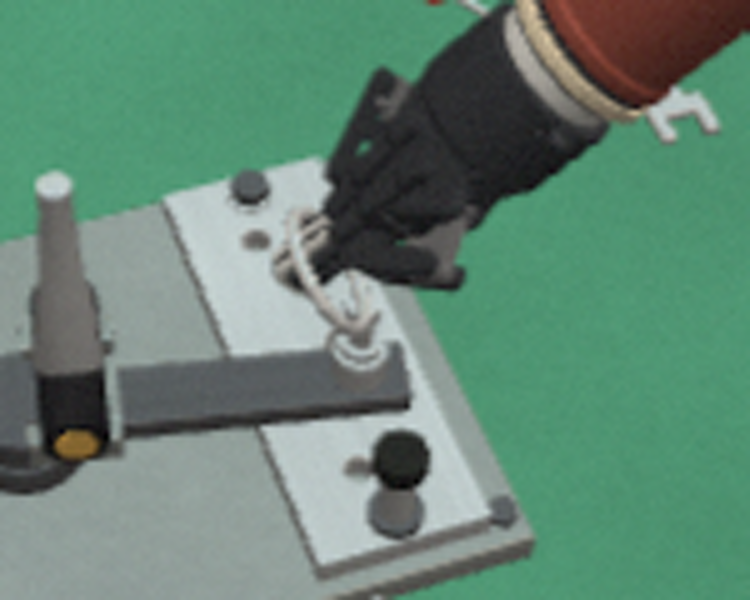

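```bash
python3 - <<'E'
from h import *
s=monitor.observe()
np.set_printoptions(precision=4,suppress=True)
for c in [(339,95),(339,110)]:
    P=plane("wrist",(160+c[0]/2.1,60+c[1]/2.1),.08,s); v=P-piv
    print("bush wrist",P,"r",np.hypot(*v[:2]),"ang",np.arctan2(v[:2]@ay[:2],-v[:2]@ax[:2]))
for c in [(360,345),(358,352)]:
    P=plane("scene",(270+c[0]/5,170+c[1]/5),.08,s); v=P-piv
    print("bush scene",P,"r",np.hypot(*v[:2]),"ang",np.arctan2(v[:2]@ay[:2],-v[:2]@ax[:2]))
v=s["ee_pos"]-piv; print("tcp ang",np.arctan2(v[:2]@ay[:2],-v[:2]@ax[:2]))
# visible +hole(outer, to stop side): scene crop (358,466)
P=plane("scene",(270+358/5,170+466/5),.035); v=P-piv; print("far hole ang",np.arctan2(v[:2]@ay[:2],-v[:2]@ax[:2]),np.hypot(*v[:2]))
for c in [(70,37),(205,-3),(517,10)]:
    P=plane("wrist",(160+c[0]/2.1,60+c[1]/2.1),.035,s); v=P-piv; print("hole wrist ang",np.arctan2(v[:2]@ay[:2],-v[:2]@ax[:2]),np.hypot(*v[:2]))
E
```

```text
bush wrist [0.7008 0.025  0.08  ] r 0.1757931440810801 ang 0.197186584648731
bush wrist [0.6996 0.0209 0.08  ] r 0.17153836101211764 ang 0.1969795417044576
bush scene [0.7033 0.0167 0.08  ] r 0.16862303943081017 ang 0.22548692637613357
bush scene [0.7068 0.0139 0.08  ] r 0.16708854764058023 ang 0.25062116204758095
tcp ang 0.20297725325448066
far hole ang 0.4713677299572391 0.1689486530892295
hole wrist ang -0.2452896399626438 0.17069721060153098
hole wrist ang -0.0071525454268448665 0.16994734273330048
hole wrist ang 0.46966118773914894 0.16854267924365463
```

```bash
python3 -m inch '[[[0,0.06,0],[0.07,0,0.1],1],[[0,0.07,0],[0.07,0,0.1],1],[[0,0.02,0],[0,0,0.05],1],[[0,0,0],[0,0,0],1]]' 
python3 - <<'E'
from h import *
swing()
p,d=cams.snapshot("wrist"); cv2.imwrite("pics/w6.png",cv2.resize(p[60:340,160:480],None,fx=2.1,fy=2.1,interpolation=cv2.INTER_CUBIC)[:,:,::-1])
E
```

```text
time_s: 9.73
ee_pos: [0.6952, -0.0112, 0.1463]
tcp_rot: [0.208, 0.758, 0.545, -0.292]
ft_force: [-0.0, 2.2, -7.4]
grip_width: 0.001
t 9.7333 pos [ 0.6952 -0.0112  0.1463] q [ 0.1457  0.7564  1.1434 -0.6392  1.62    0.5629] F [-0.0201  2.235  -7.412 ] g 0.0012138325285253866
world d [0.0013 0.0006 0.0012] tool units [-0.0024  0.0353 -0.0496]
turn units [0.0293 0.0073 0.0866]
```

View pics/w6.png

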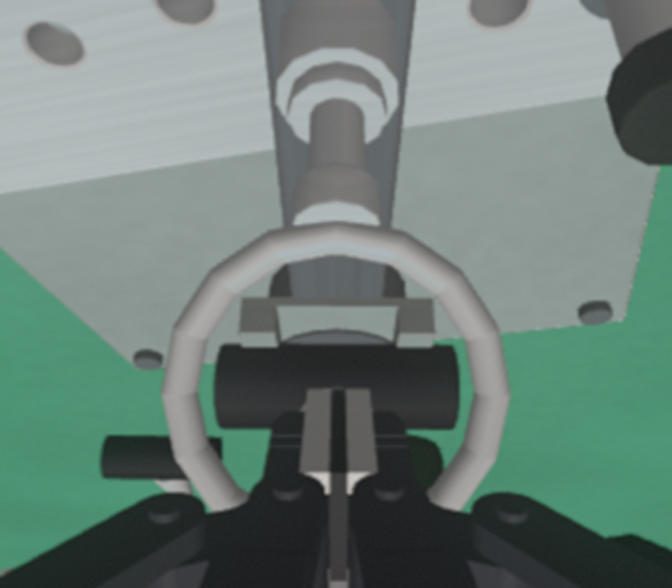

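```bash
python3 - <<'E'
from h import *
s=monitor.observe()
def A(P): 
    v=P-piv; return np.arctan2(v[:2]@ay[:2],-v[:2]@ax[:2]),np.hypot(*v[:2])
print("bush",A(plane("wrist",(160+337/2.1,60+105/2.1),.08,s)))
for c in [(55,44),(186,2),(498,4)]: print(A(plane("wrist",(160+c[0]/2.1,60+c[1]/2.1),.035,s)))
E
```

```text
bush (np.float64(0.2251200933781634), np.float64(0.17277751119984358))
(np.float64(-0.24465765480189397), np.float64(0.17034684180424678))
(np.float64(-0.006586631743067251), np.float64(0.16934463009984946))
(np.float64(0.469995488401154), np.float64(0.16887610642059453))
```

```bash
python3 -m inch '[[[0.04,0.03,0.04],[0.02,0,0.05],1],[[0.07,0,0.08],[0,0,0],1],[[0.07,0,0.08],[0,0,0],1],[[0.05,0,0.06],[0,0,0],1],[[0,0,0],[0,0,0],1]]' 
python3 - <<'E'
from h import *
swing()
E
```

```text
time_s: 10.2
ee_pos: [0.6963, -0.0116, 0.1358]
tcp_rot: [0.209, 0.759, 0.543, -0.292]
ft_force: [1.7, 2.8, -6.8]
grip_width: 0.003
t 10.2 pos [ 0.6963 -0.0116  0.1358] q [ 0.145   0.7704  1.1425 -0.6391  1.6093  0.5752] F [ 1.6541  2.8082 -6.8007] g 0.0025462026662136338
world d [0.0002 0.0009 0.0117] tool units [-0.2397 -0.0047 -0.3106]
turn units [0.0258 0.0089 0.0304]
```

```bash
python3 -m inch '[[[0.07,0,0.08],[0,0,0],1],[[0.07,0,0.08],[0,0,0],1],[[0.07,0,0.08],[0,0,0],1],[[0.05,0,0.06],[0,0,0],1],[[0,0,0],[0,0,0],1]]' 
python3 - <<'E'
from h import *
swing()
E
```

```text
time_s: 10.62
ee_pos: [0.6972, -0.0129, 0.126]
tcp_rot: [0.211, 0.759, 0.542, -0.292]
ft_force: [0.0, 1.7, -5.5]
grip_width: 0.001
t 10.6167 pos [ 0.6972 -0.0129  0.126 ] q [ 0.1444  0.7824  1.1446 -0.643   1.597   0.5859] F [ 0.0262  1.7073 -5.4868] g 0.0008300441260001809
world d [-0.0008  0.0023  0.0215] tool units [-0.4361 -0.0459 -0.5744]
turn units [ 0.0578  0.0417 -0.0024]
```

```bash
python3 -m inch '[[[0.07,-0.02,0.06],[0,0,0],1],[[0.07,-0.02,0.05],[0,0,0],1],[[0.07,0,0],[0,0,0],1],[[0.07,0,0],[0,0,0],1],[[0,0,0],[0,0,0],1]]' 
python3 - <<'E'
from h import *
go(ringc(-.24)+.008*want()[:,2],want(-.24))
E
```

```text
time_s: 11.03
ee_pos: [0.6992, -0.0105, 0.1218]
tcp_rot: [0.214, 0.76, 0.541, -0.291]
ft_force: [-0.5, -0.5, 0.3]
grip_width: 0.003
t 11.0333 pos [ 0.6992 -0.0105  0.1218] q [ 0.1485  0.792   1.139  -0.6456  1.5944  0.5964] F [-0.4752 -0.4761  0.2914] g 0.0027612513655666778
world d [ 0.0005  0.0054 -0.0107] tool units [ 0.3698 -0.0457  0.1449]
turn units [ 0.1011  0.0706 -0.0628]
```

```bash
python3 -m inch '[[[0.12,-0.02,0],[0.05,0.03,-0.03],1],[[0.12,-0.02,0],[0.05,0.03,-0.03],1],[[0.08,0,0],[0,0,0],1],[[0,0,0],[0,0,0],1]]' 
python3 - <<'E'
from h import *
go(ringc(-.24)+.008*want()[:,2],want(-.24))
for n in ("wrist","scene"):
    p,d=cams.snapshot(n); cv2.imwrite(f"pics/{n}7full.png",p[:,:,::-1])
    if n=="scene": p=cv2.resize(p[170:290,270:420],None,fx=5,fy=5,interpolation=cv2.INTER_CUBIC)
    else: p=cv2.resize(p[60:340,160:480],None,fx=2.1,fy=2.1,interpolation=cv2.INTER_CUBIC)
    cv2.imwrite(f"pics/{n}7.png",p[:,:,::-1])
E
```

```text
time_s: 11.37
ee_pos: [0.7011, -0.0028, 0.1156]
tcp_rot: [0.208, 0.76, 0.542, -0.292]
ft_force: [0.3, -0.2, -0.1]
grip_width: 0.001
t 11.3667 pos [ 0.7011 -0.0028  0.1156] q [ 0.1546  0.8098  1.1204 -0.6337  1.6023  0.596 ] F [ 0.2614 -0.1583 -0.1142] g 0.0008542068484423704
world d [-0.0013 -0.0023 -0.0045] tool units [ 0.0367 -0.017   0.171 ]
turn units [ 0.0016  0.0039 -0.0078]
```

View pics/wrist7.png

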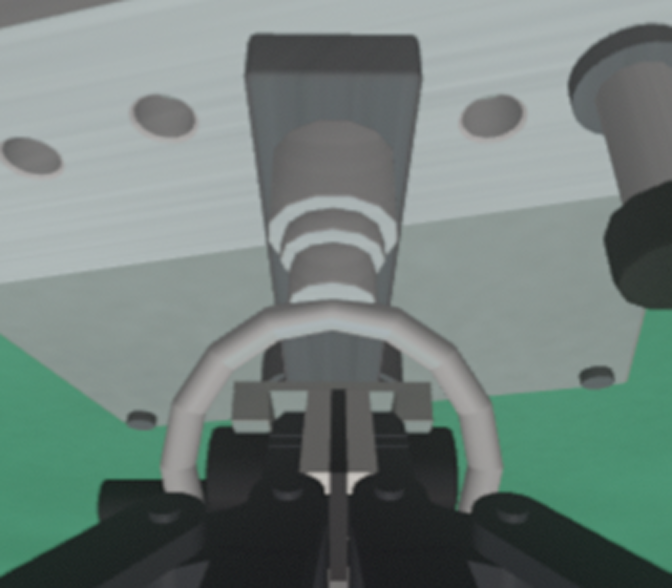

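View pics/scene7.png

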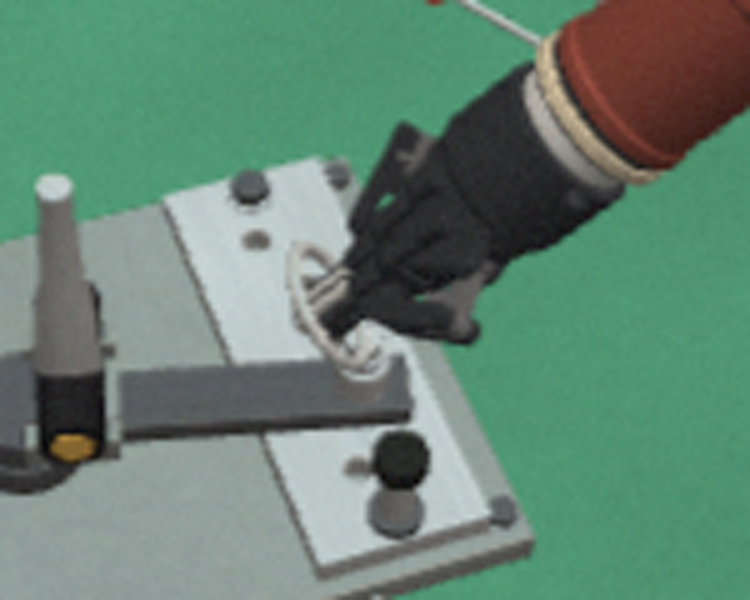

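The collar sits on the bush as it did before the lift (wrist crop (332,290)), no force is reading and the ring is free around the finger. I'll withdraw along the finger.

```bash
python3 -m inch '[[[0.02,-0.03,-0.15],[0,0,0],1],[[0,0,-0.25],[0,0,0],1],[[0,0,-0.25],[0,0,0],1],[[0,0,-0.25],[0,0,0],1],[[0,0,-0.1],[0,0,0],1],[[0,0,0],[0,0,0],1]]' 
python3 - <<'E'
from h import *
go(ringc(-.24)-.1*want(-.24)[:,2],want(-.24))
E
```

```text
time_s: 11.97
ee_pos: [0.7078, 0.019, 0.1411]
tcp_rot: [0.209, 0.76, 0.542, -0.291]
ft_force: [-1.1, -0.3, -0.2]
grip_width: 0.005
t 11.9667 pos [0.7078 0.019  0.1411] q [ 0.1802  0.8106  1.0682 -0.6263  1.6571  0.5861] F [-1.0731 -0.2901 -0.2409] g 0.004753997756231891
world d [0.0142 0.0445 0.0503] tool units [ 0.0359 -0.0341 -2.2869]
turn units [ 0.0134  0.0011 -0.018 ]
```

```bash
python3 -m inch '[[[0.02,-0.02,-0.2],[0,0,0],1],[[0,0,-0.3],[0,0,0],1],[[0,0,-0.4],[0,0,0],1],[[0,0,-0.5],[0,0,0],1],[[0,0,-0.6],[0,0,0],1],[[0,0,-0.6],[0,0,0],1],[[0,0,-0.6],[0,0,0],1],[[0,0,-0.6],[0,0,0],1],[[0,0,-0.3],[0,0,0],1],[[0,0,0],[0,0,0],1],[[0,0,0],[0,0,0],1]]' 
python3 - <<'E'
from h import *
go(ringc(-.24)-.1*want(-.24)[:,2],want(-.24))
s=monitor.observe()
for n in ("wrist","scene","side"):
    p,d=cams.snapshot(n); cv2.imwrite(f"pics/{n}8full.png",p[:,:,::-1])
    if n=="scene": p=cv2.resize(p[170:320,240:420],None,fx=4,fy=4,interpolation=cv2.INTER_CUBIC)
    cv2.imwrite(f"pics/{n}8.png",p[:,:,::-1])
E
```

```text
time_s: 12.88
ee_pos: [0.7358, 0.1067, 0.2428]
tcp_rot: [0.209, 0.761, 0.542, -0.29]
ft_force: [-0.2, -0.6, -0.8]
grip_width: 0.004
t 12.8833 pos [0.7358 0.1067 0.2428] q [ 0.2752  0.8749  0.7719 -0.619   1.8968  0.5263] F [-0.2234 -0.6452 -0.7899] g 0.003908377552127267
world d [-0.0138 -0.0432 -0.0515] tool units [0.0181 0.0276 2.2882]
turn units [ 0.0356 -0.0325 -0.0206]
```

View pics/wrist8.png

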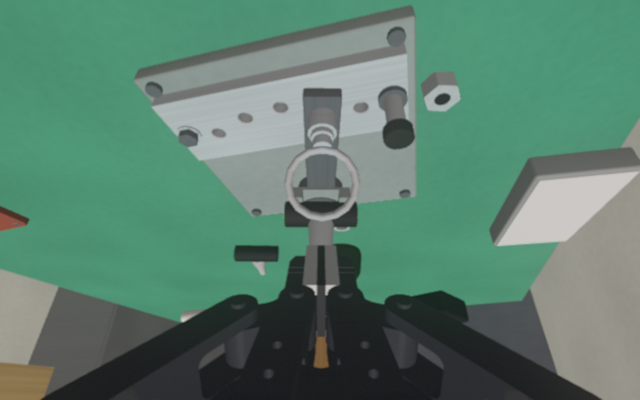

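View pics/scene8.png

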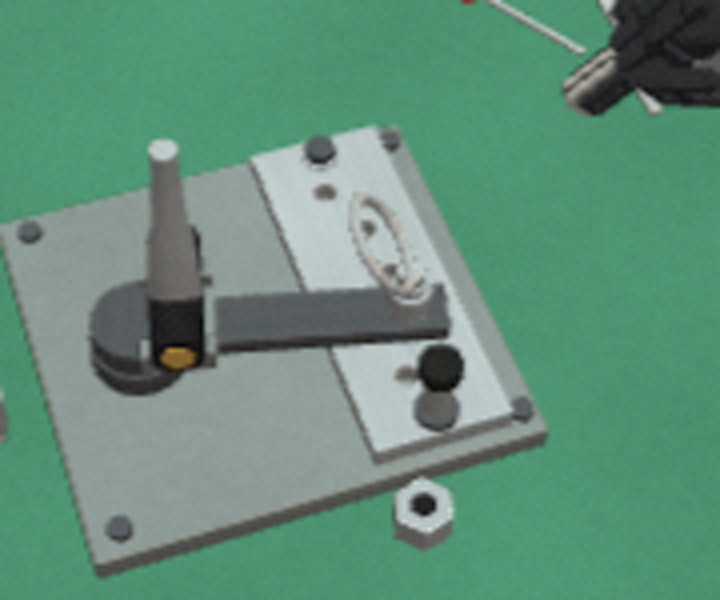

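View pics/scene8full.png

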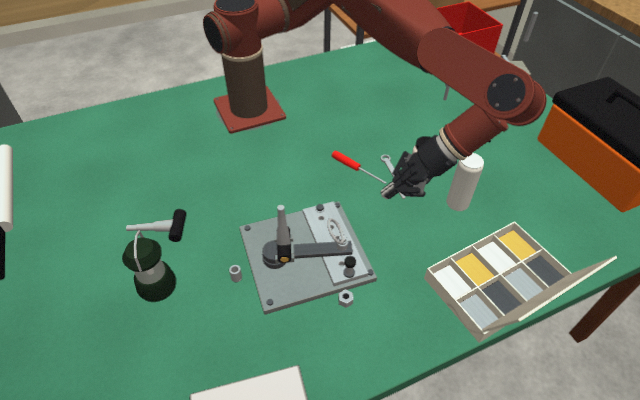

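```bash
python3 - <<'E'
from h import *
s=monitor.observe(); np.set_printoptions(precision=4,suppress=True)
for l in (0,.004,.013):
  for a in (-.24,): print(l,ringc(a,l),proj("scene",ringc(a,l)),proj("wrist",ringc(a,l),s))
P,e=tri(ray("scene",(337,230.75)),ray("wrist",(322.5,184),s)); v=P-piv
print("tri",P,e,np.arctan2(v[:2]@ay[:2],-v[:2]@ax[:2]),np.hypot(*v[:2]))
a=cv2.imread("pics/scene0.png").astype(int);b=cv2.imread("pics/scene8full.png").astype(int)
df=(np.abs(a-b).max(2)>40).astype(np.uint8); n,l,st,c=cv2.connectedComponentsWithStats(df)
print([tuple(x) for x in st[1:] if x[4]>15])
E
```

```text
0 [0.7002 0.0002 0.117 ] [[335.9786 230.9814]] [[322.9479 182.5273]]
0.004 [0.7002 0.0002 0.121 ] [[336.0355 229.9512]] [[322.9681 186.2288]]
0.013 [0.7002 0.0002 0.13  ] [[336.1645 227.6127]] [[323.0144 194.7454]]
tri [0.7011 0.002  0.1192] 0.0017382554708790473 0.2415269797673947 0.1539975185868218
[(np.int32(257), np.int32(0), np.int32(68), np.int32(39), np.int32(1851)), (np.int32(331), np.int32(0), np.int32(26), np.int32(24), np.int32(107)), (np.int32(364), np.int32(0), np.int32(44), np.int32(34), np.int32(575)), (np.int32(372), np.int32(0), np.int32(175), np.int32(199), np.int32(10638)), (np.int32(203), np.int32(11), np.int32(21), np.int32(43), np.int32(512)), (np.int32(228), np.int32(19), np.int32(19), np.int32(5), np.int32(33)), (np.int32(220), np.int32(23), np.int32(34), np.int32(32), np.int32(571)), (np.int32(277), np.int32(207), np.int32(8), np.int32(3), np.int32(18)), (np.int32(275), np.int32(208), np.int32(78), np.int32(55), np.int32(1314)), (np.int32(328), np.int32(221), np.int32(5), np.int32(8), np.int32(16)), (np.int32(272), np.int32(224), np.int32(6), np.int32(16), np.int32(60))]
```

Triangulated, the ring is at 119 mm (118 mm at the start, when home) and the arm is at 0.2415 rad towards the post. In the scene view, only the robot and the jig's arm have changed.

```bash
python3 -c "
from bench import ctrl,monitor
import numpy as np
s=monitor.observe();print(s['time_s'],abs(s['joint_vel']).max(),s['ft_force']);print(ctrl.hand_in())"
```

```text
13.0333 0.014628650750168054 [-0.66316056  0.40320677 -0.15694144]
the job is handed in; nothing more can be done
None
```

The job is done and handed in at 13.0 s: the pin is home in the next hole towards the stop post (the jig's +y side, hole_minus, arm at −0.24), and the finger is out of the ring.

I put the shut fingertips through the ring, tilted about 42°. The pin came up about 20 mm, with at most about 8.4 N read at the wrist. I swung the arm one hole, lowered the pin and withdrew along the finger. Nothing was gripped.

**Last checks:**
- **Arm angle:** triangulation puts it at 0.2415 rad towards the post, against the nominal 0.24.
- **Pin height:** the ring centre measured 119 mm, against 118 mm before the lift and 117 mm nominal. That is within calibration error, and the collar sat on the bush as it did at the start.
- **Contact:** the force reading was noise only (under 1 N), and the gripper was clear of the ring.
- **Bench:** comparing the scene pictures from start and end showed changes only at the robot and the jig's arm, ring and spindle. I did not check the side view at the end, so anything the robot hid in the scene view was not compared.
- **Disagreement:** my predicted stop top was about 13 mm from the triangulated cap in y and 6 mm in height. I did not need it for the move, because the predicted holes matched the pictures.

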